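Unstack the chip boxes: one into the storage chest, the spacer plate onto its pile

TASK

Slide the right-hand clear cover of the low storage chest fully open, under its left-hand neighbour, which stays shut, and put the upper chip box of the stack flat on the floor of the bay you uncovered. Then lift the steel spacer plate off the lower chip box and lay it on top of the pile of spacer plates, squared up with them. Set things down rather than drop them, and leave the lower chip box, the pile and the other things on the table where they are.

Things in the scene. Friction and masses are not known exactly. Their poses are not given: they have to be found in the camera images.
- chest: low aluminium chest, fixed, 132 (x) x 216 (y) x 36 mm; origin: centre of underside, x away from the robot, y left along the tracks, z up; may be turned. Two bays side by side in y, each 120 x 102 mm, floor 4 mm up; end and middle walls 24 mm high, track walls (front, back) 36. Clear covers 3 mm thick: right one on the lower track (top at 29 mm), left one on the upper (34.5). The left bay holds a chip box
- cover_right (a joint): slide of the right cover, m: 0 shut, grows as it slides to the chest's +y, under the left cover; fully open at the stop, 0.092. It takes about 1.5 N and stays where it is left. It starts shut or slightly ajar
- cover_left (a joint): slide of the left cover, m: 0 shut, grows as it slides to the chest's -y, over the right cover. It stays shut
- right_tab (a point): centre of the upright dark pull tab of the right cover, a bar 60 mm long along the chest's x, 8 mm thick along y, standing 18 mm high on the cover at its right-hand edge, z = 29 to 47 mm above the table; axes as the chest's; the tab moves with the cover
- bay (a point): centre of the uncovered floor of the right bay when its cover is fully open, on the floor, 4 mm above the table; axes as the chest's. The clear opening round it is 120 mm in x and 92 mm in y
- top_box_center (a point): centre of the upper chip box of the stack, a closed flat box 52 x 52 x 18 mm, dark base and grey lid (fixed shut), 40 to 85 g; it lies on the spacer plate. Axes along its edges, z up. The stack may stand to the left or right of the pile
- spacer_center (a point): centre of the spacer plate in the stack, a plain steel plate 64 mm (x) x 84 mm (y) x 5 mm with small dark corner dots, 0.12 to 0.2 kg; it lies between the two chip boxes and overhangs the lower one by about 6 mm on each x side and 16 mm on each y side. z up
- low_box_center (a point): centre of the lower chip box, same as the upper one, lying on the table under the spacer plate; it stays where it is
- pile_upper_center (a point): centre of the upper plate of the pile of two loose spacer plates lying on the table, each the same as the spacer; its top face is 10 mm above the table. x along the 64 mm side, y along the 84 mm side, z up
- pile_lower_center (a point): centre of the lower plate of the pile, on the table
- eyepiece_center (a point): bystander: black eyepiece tube standing on end, 33 mm across, 47 mm high; its centre
- clamp_fork_center (a point): bystander: black slotted clamp fork lying flat, 24 x 61 x 14 mm; its centre
- post_holder_center (a point): bystander: white post holder with a brass thumbscrew, 40 x 31 x 38 mm; its centre
- top_box: the upper chip box; origin at the centre of its underside
- spacer: the spacer plate of the stack; origin at the centre of its underside
There are look-alikes about, which are no part of the job. What is shaped like the top_box but blue is not meant.

How it is judged (in metres and radians):
On the way, in this order (a step that is already met when the one before it is completed fails the run):
1. the right cover is slid open under the left one (value of joint cover_right above 0.08 m), for 0.2 s.
2. the upper chip box lies flat in the uncovered bay, released (x of top_box_center in the frame of bay between -0.034 and 0.034 m and y of top_box_center in the frame of bay between -0.024 and 0.034 m and z of top_box_center in the frame of bay below 0.012 m and angle between top_box_center's own z axis and vertical below 0.1 rad and contact force between the fingers and top_box below 0.1 N), for 0.2 s.
3. the spacer plate lies squared up on the pile, released (horizontal distance between spacer_center and pile_upper_center below 0.012 m and z of spacer_center in the frame of pile_upper_center between 0.003 and 0.0075 m and angle between the x axis of spacer_center and the x axis of pile_upper_center, either way round below 0.15 rad and angle between spacer_center's own z axis and vertical below 0.06 rad and contact force between the fingers and spacer below 0.1 N), for 0.2 s.
At the end, for the whole second after the job is handed in: right cover open 80 mm or more, left cover shut within 10 mm; upper chip box flat on the right bay's floor; spacer flat on the pile, within 12 mm and 0.15 rad of the pile's upper plate; lower box and pile plates within 15 mm of their starts; box and spacer released and at rest (all of step 2 and all of step 3 and value of joint cover_right above 0.08 m and value of joint cover_left below 0.01 m and linear speed of each of top_box, spacer below 0.02 m/s and distance of each of low_box_center, pile_upper_center, pile_lower_center from where it was at the start of the episode below 0.015 m); the robot touches nothing.
It fails at once if the chip box is dropped (falls free faster than 0.5 m/s) (contact force between the fingers and top_box below 0.1 N and linear speed of top_box above 0.5 m/s).
It fails at once if the spacer plate is dropped (falls free faster than 0.5 m/s) (contact force between the fingers and spacer below 0.1 N and linear speed of spacer above 0.5 m/s).
It fails at once if a bystander (eyepiece, clamp fork, post holder) is moved by more than 30 mm (distance of any of eyepiece_center, clamp_fork_center, post_holder_center from where it was at the start of the episode above 0.03 m).
It fails at once if the left cover is slid open by more than 30 mm (value of joint cover_left above 0.03 m).
It also fails if it takes over 67 s, if anything falls off the work surface, if the arm or the gripper's body presses on something with over 40 N, if the wrist force passes 120 N, or if a joint passes its speed limit or range.

ROBOT

A 6-joint arm with a two-finger parallel gripper is mounted at the origin on a cart in front of the work surface, level with it; the furniture and walls round the work are solid. World frame = base frame: x ahead of the robot, y to its left, z up, the work surface at z = 0. Lengths are in m, angles in degrees, forces in N, time in s.
With the tool pointing down it reaches from about 0.275 to 1 m from the base axis. Payload 8.4 kg.
Tool frame: the origin (TCP) lies on the front face of the gripper's body, between the roots of the fingers; the fingertips stand 73 mm ahead of it and the grasp point (between the pads) lies 54 mm ahead of it (manip.tip_reach is the distance from the TCP to the fingertips, in m); z points along the fingers, y is the line along which they close (so a half turn about z gives the same grasp; the last joint's range is limited). The gripper opens to 85 mm and grips with 20 to 120 N. Pads are 22 mm wide; open, the fingers measure 114 mm over their backs; the gripper's body (76 mm by 85 mm) begins 54 mm behind the grasp point. The pads swing forward as they close: fully open they stand 13 mm farther back than shut.
Start: joints at [-64.824, 20.225, 93.587, -0, 66.188, -0.138], TCP at [0.267, -0.565, 0.304] pointing down, gripper open.
Joint ranges: [-150.9, 150.9], [-52.94, 120.26], [3.33, 152.33], [-74.26, 254.26], [0, 154.13], [-172.89, 172.89]. Speed limits (degrees/s): [127.2, 127.2, 159.86, 180, 180, 180].

INTERFACE

Orientations are given as a 3x3 rotation matrix whose columns are the frame's x, y, z axes.
In Python, from cell import monitor, snapshot, camera_info, ticket, manip gives the robot as it stands. The module is installed in compiled form; this text tells all that it offers.
- The arm moves only by the shell command python3 -m handwheel 'ROWS'. ROWS is JSON, a list of rows, each an object with "dp": the shift along the tool's x, y, z normalised to -1 to 1, where 1 is 0.05 m, a list of three; "angular": the turn, a rotation vector about the tool's x, y, z normalised to -1 to 1, where 1 is 0.15 rad, a list of three; "claw": the opening, from 0 (shut) to 1 (fully open). A call has 1 to 5 rows; each row shifts and turns the commanded pose from where the row before left it, along the tool's axes as they then stand; what a row does not reach is not made up. A row lasts 1/10 s, in which the tool goes at most 50 mm and 8.59 degrees, less where a joint would pass 70% of its speed; a pose out of reach is approached as far as the arm can. A call with a number of a shift or a turn outside -1 to 1 is refused whole. A call with a gripper value outside its range is refused whole. The fingers move at their own pace and stop on an object; the grip force is fixed at half the most. Time passes only in rows, so rows that do not move let the fingers close. It gives the time, the measured TCP pose, the force, the opening and the grip force at its end, in the units of the state.
- monitor.sense(): the state, without advancing time (a new reading comes with each control period).
- snapshot(name): name is "scene" or "side" or "wrist"; returns (picture, depth): 420x560x3 uint8, blue, green, red; 420x560 float32, m along the optical axis (not along the pixel's ray), 0 where there is no reading.
- camera_info(name): a dict with "intrinsics" (3x3 intrinsics, pixels), "world_from_camera" (4x4, takes a point from camera to world coordinates). Camera axes: x right, y down, z forward; pixel columns grow to the right and rows downward; lengths in m; the calibration is good to about 2 mm. The wrist camera is an equidistant fisheye: a pixel r from the principal point sees the ray r / f radians off the axis. A picture is of the moment at which its call begins: read the wrist's pose just before it. camera_info takes no time and is no camera call; for the wrist camera it gives the pose at the moment of the call.
- ticket.job_done(): hands the job in; it is judged then, once.
The state is a dict: "time": time; "qpos": joint angles; "qvel": joint speeds; "effort": joint torques, N m; "tool_pos": TCP position; "tool_rot": TCP orientation; "wrist_force": force on the tool from outside, world axes, zero at the start; "moment": the same for the moment, N m; "gripper_width": finger opening in m; "grasp_force": force on a finger pad.
Only numpy, scipy, OpenCV 4.12 (cv2) and the standard library are available. Lean on these libraries where they do the work, as an engineer would, in place of code of your own. Each camera call takes 0.05 s, during which the arm holds its last target. There are 200 camera calls.

## Working session

There is one attempt and no reset: what is moved stays moved. The work goes in short steps, Python scripts to look and compute and a shell command to move; the robot and the scene stay as the last step left them, time stands still between calls to the robot, and variables do not carry over. Pictures are saved under pics/ and viewed, at most 10 in all, crops included, and the job is handed in when it is done.

```bash
mkdir -p pics
cat > h.py <<'E'
import numpy as np, cv2
from cell import monitor, snapshot, camera_info
def shot(n):
    ci=camera_info(n); p,d=snapshot(n); np.savez(f'{n}.npz',p=p,d=d,K=ci['intrinsics'],T=ci['world_from_camera']); return p,d,np.array(ci['intrinsics']),np.array(ci['world_from_camera'])
def load(n):
    z=np.load(f'{n}.npz'); return z['p'],z['d'],z['K'],z['T']
def cloud(d,K,T):
    v,u=np.mgrid[:d.shape[0],:d.shape[1]]
    X=np.stack([(u-K[0,2])/K[0,0]*d,(v-K[1,2])/K[1,1]*d,d],-1)
    return X@T[:3,:3].T+T[:3,3]
E
python3 - <<'E'
from h import *
for n in('scene','side'):
    p,d,K,T=shot(n); print(n,K,T.round(3),(d>0).mean())
    cv2.imwrite(f'pics/{n}0.png',p)
s=monitor.sense();print(s['time'],s['tool_pos'],s['tool_rot'],s['gripper_width'])
E
```

```text
scene [[491.00262376   0.         277.29539694]
 [  0.         491.00262376 212.65592577]
 [  0.           0.           1.        ]] [[-0.783 -0.368  0.502 -0.418]
 [-0.622  0.474 -0.623  0.964]
 [-0.009 -0.8   -0.6    1.097]
 [ 0.     0.     0.     1.   ]] 0.9178613945578231
side [[526.90166617   0.         284.56349058]
 [  0.         526.90166617 216.73917559]
 [  0.           0.           1.        ]] [[ 0.994 -0.058  0.094  0.307]
 [-0.111 -0.538  0.836 -1.379]
 [ 0.002 -0.841 -0.541  0.877]
 [ 0.     0.     0.     1.   ]] 0.9959736394557823
0.1 [ 0.26708018 -0.56470209  0.30324542] [[ 9.03986794e-01  4.27560037e-01 -5.39334152e-04]
 [ 4.27560376e-01 -9.03986130e-01  1.09634740e-03]
 [-1.87962593e-05 -1.22168148e-03 -9.99999254e-01]] 0.08535717545931865
```

View pics/scene0.png

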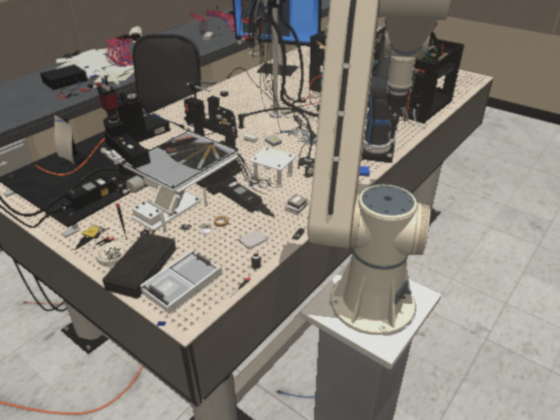

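View pics/side0.png

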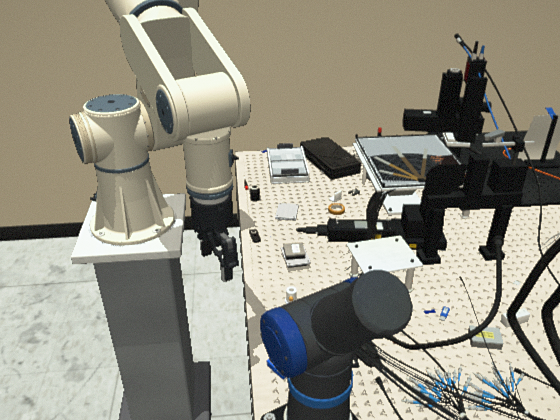

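The scene view shows the chest at (182,280), the pile at (253,240), the stack at (297,203), the eyepiece at (256,261) and the fork at (298,234). The side view shows the chest at (288,165), the pile at (287,212), the stack at (294,252) and the post holder at (291,293).

Run:
```python
from h import *
for n,pts in(('scene',dict(chest=(182,280),pile=(253,240),stack=(297,201),eye=(256,256),fork=(298,234))),('side',dict(chest=(288,165),pile=(287,212),stack=(294,249),eye=(254,187),fork=(255,236),post=(291,292)))):
    p,d,K,T=load(n);C=cloud(d,K,T)
    for k,(u,v) in pts.items(): print(n,k,C[v,u].round(3))
    # top-down views
p,d,K,T=load('side');C=cloud(d,K,T);q,d2,K2,T2=load('scene');C2=cloud(d2,K2,T2)
# rendered topdown composite, 1px/mm : x up 0.2..0.65, y left
img=np.zeros((500,800,3),np.uint8);
for P,c in((C,p),(C2,q)):
    X,Y,Z=C[...,0],0,0
    X,Y,Z=P[...,0],P[...,1],P[...,2]
    m=(X>.2)&(X<.7)&(Y>-.35)&(Y<.45)&(Z<.08)&(Z>-.02)
    r=((.7-X[m])*1000).astype(int);cc=((.45-Y[m])*1000).astype(int)
    for a in(0,1):
        for b in(0,1): img[np.clip(r+a,0,499),np.clip(cc+b,0,799)]=c[m]
cv2.imwrite('pics/top.png',img)
```

```text
scene chest [0.487 0.308 0.036]
scene pile [0.458 0.011 0.012]
scene stack [ 0.455 -0.237  0.038]
scene eye [0.379 0.087 0.036]
scene fork [ 0.36  -0.116  0.006]
side chest [0.503 0.256 0.033]
side pile [ 0.468 -0.02   0.014]
side stack [ 0.46  -0.249  0.041]
side eye [0.375 0.104 0.038]
side fork [ 0.362 -0.128  0.007]
side post [ 0.432 -0.417  0.038]
```

View pics/top.png

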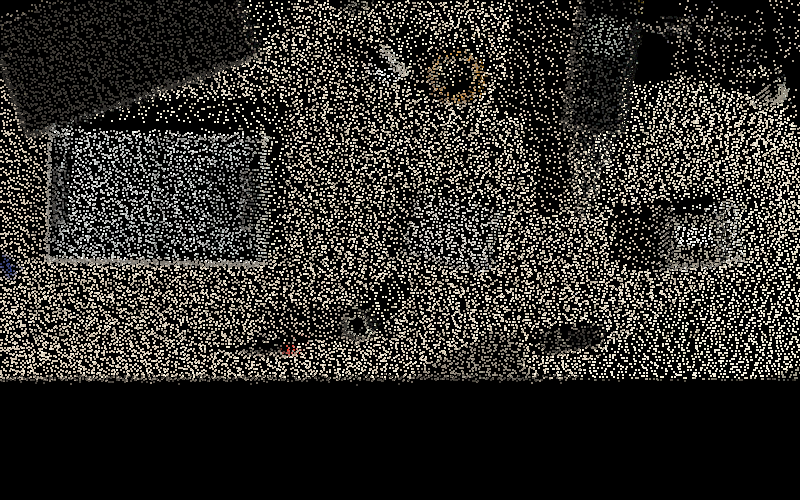

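Run:
```python
from h import *
A=[]
for n in('scene','side'):
    p,d,K,T=load(n);C=cloud(d,K,T)[d>0];A.append(C)
C=np.vstack(A)
for z0,z1 in((.06,.2),(.2,.6)):
    print(z0)
    for y in np.arange(-.6,.5,.1):
        m=(C[:,1]>y)&(C[:,1]<y+.1)&(C[:,2]>z0)&(C[:,2]<z1)&(C[:,0]>.3)&(C[:,0]<.8)
        print(round(y,1),m.sum(),np.percentile(C[m,0],[1,10]).round(3) if m.sum()>5 else '')
ci=camera_info('wrist');s=monitor.sense();R=np.array(s['tool_rot'])
T=np.array(ci['world_from_camera']);print(ci['intrinsics'],(R.T@T[:3,:3]).round(3),R.T@(T[:3,3]-s['tool_pos']))
```

```text
0.06
-0.6 0 
-0.5 558 [0.601 0.612]
-0.4 1983 [0.59  0.604]
-0.3 802 [0.651 0.67 ]
-0.2 1876 [0.668 0.687]
-0.1 1205 [0.689 0.697]
-0.0 1205 [0.689 0.697]
0.1 386 [0.69 0.7 ]
0.2 0 
0.3 0 
0.4 0 
0.2
-0.6 1324 [0.3   0.302]
-0.5 0 
-0.4 0 
-0.3 326 [0.78  0.782]
-0.2 3 
-0.1 0 
-0.0 0 
0.1 2 
0.2 0 
0.3 0 
0.4 0 
[[325.1922621    0.         281.80736348]
 [  0.         325.1922621  210.09775119]
 [  0.           0.           1.        ]] [[ 0.001 -0.95  -0.313]
 [ 1.     0.001  0.   ]
 [-0.    -0.313  0.95 ]] [ 0.07976981 -0.00040763 -0.0700944 ]
```

```bash
python3 -m handwheel '[{"dp":[0,0,0],"angular":[0,0,0.98],"claw":1},{"dp":[0,0,0],"angular":[0,0,0.98],"claw":1},{"dp":[0,0,0],"angular":[0,0,0.98],"claw":1},{"dp":[0.5,-0.8,0],"angular":[0,0,0],"claw":1},{"dp":[0.5,-0.8,0],"angular":[0,0,0],"claw":1}]'
python3 -m handwheel '[{"dp":[0.55,-0.9,0],"angular":[0,0,0],"claw":1},{"dp":[0.55,-0.9,0],"angular":[0,0,0],"claw":1},{"dp":[0.55,-0.9,0],"angular":[0,0,0],"claw":1},{"dp":[0.55,-0.9,0],"angular":[0,0,0],"claw":1},{"dp":[0.55,-0.9,0],"angular":[0,0,0],"claw":1}]'
python3 -m handwheel '[{"dp":[0,0,0],"angular":[0,0,0],"claw":1},{"dp":[0,0,0],"angular":[0,0,0],"claw":1},{"dp":[0,0,0],"angular":[0,0,0],"claw":1}]'
python3 - <<'E'
from h import *
p,d,K,T=shot('wrist'); np.savez('w_stack.npz',p=p,d=d,K=K,T=T); cv2.imwrite('pics/w1.png',p)
E
```

```text
time: 0.6
tool_pos: [0.317, -0.4845, 0.3032]
tool_rot: [[1.0, -0.002, -0.0], [-0.002, -1.0, 0.001], [-0.0, -0.001, -1.0]]
wrist_force: [0.5, -0.1, 1.0]
gripper_width: 0.0851
grasp_force: 0.0
time: 1.1
tool_pos: [0.4479, -0.2696, 0.3038]
tool_rot: [[1.0, 0.001, -0.0], [0.001, -1.0, 0.0], [-0.0, -0.0, -1.0]]
wrist_force: [1.7, -0.1, -0.5]
gripper_width: 0.0854
grasp_force: 0.0
time: 1.4
tool_pos: [0.4469, -0.2721, 0.3037]
tool_rot: [[1.0, 0.001, -0.001], [0.001, -1.0, -0.0], [-0.001, 0.0, -1.0]]
wrist_force: [0.2, 0.3, -0.1]
gripper_width: 0.0856
grasp_force: 0.0
```

View pics/w1.png

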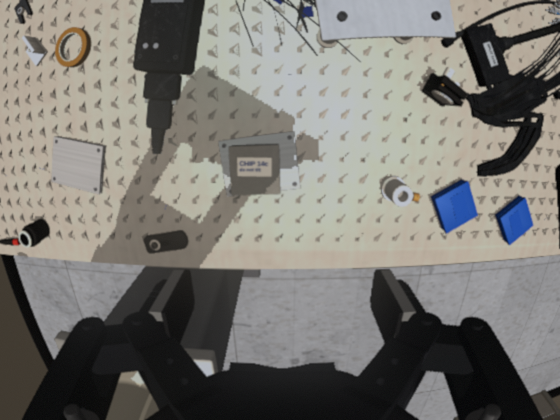

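The wrist view shows the stack at (257,165), the pile at (78,165), the fork at (165,241) and the post holder at (400,190). The two blue decoys are at (455,205) and (515,218). Next I look from between the pile and the chest, then rectify the views.

```bash
python3 -m handwheel '[{"dp":[0,-1,0],"angular":[0,0,0],"claw":0},{"dp":[0,-1,0],"angular":[0,0,0],"claw":0},{"dp":[0,-1,0],"angular":[0,0,0],"claw":0},{"dp":[0,-1,0],"angular":[0,0,0],"claw":0},{"dp":[0,-1,0],"angular":[0,0,0],"claw":0}]' >/dev/null
python3 -m handwheel '[{"dp":[0,-1,0],"angular":[0,0,0],"claw":0},{"dp":[0,-1,0],"angular":[0,0,0],"claw":0},{"dp":[0,-0.8,0],"angular":[0,0,0],"claw":0},{"dp":[0,0,0],"angular":[0,0,0],"claw":0},{"dp":[0,0,0],"angular":[0,0,0],"claw":0}]'
cat >> h.py <<'E'
def topdown(p,K,T,z,x0,x1,y0,y1,s=2500):
    """rectified view of plane z; rows: x decreasing, cols: y decreasing"""
    r,c=np.mgrid[:int((x1-x0)*s),:int((y1-y0)*s)]
    W=np.stack([x1-r/s,y1-c/s,np.full(r.shape,z)],-1)
    Q=(W-T[:3,3])@T[:3,:3]
    rho=np.hypot(Q[...,0],Q[...,1]);k=np.arctan2(rho,Q[...,2])/rho*K[0,0]
    return cv2.remap(p,(Q[...,0]*k+K[0,2]).astype(np.float32),(Q[...,1]*k+K[1,2]).astype(np.float32),cv2.INTER_LINEAR)
E
python3 - <<'E'
from h import *
p,d,K,T=shot('wrist'); np.savez('w_chest.npz',p=p,d=d,K=K,T=T)
z=np.load('w_stack.npz')
a=topdown(p,K,T,.036,.42,.60,.16,.42,2200)
b=topdown(z['p'],z['K'],z['T'],.041,.41,.52,-.31,-.19,2200)
b2=topdown(z['p'],z['K'],z['T'],.023,.41,.52,-.31,-.19,2200)
c=topdown(p,K,T,.010,.41,.52,-.06,.06,2200)
print(a.shape,b.shape)
img=np.zeros((600,800,3),np.uint8);img[:a.shape[0],:a.shape[1]]=a
h,w=b.shape[:2]
img[0:h,535:]=cv2.resize(b,(w,h))[:,:265]; img[250:250+h,535:535+w]=b2; 
img[400:400+h-50,0:0]=0
img[398:398+200,0:w]=c[:200]
cv2.imwrite('pics/rect.png',img); cv2.imwrite('w2.png',p)
E
```

```text
time: 2.45
tool_pos: [0.4472, 0.118, 0.3037]
tool_rot: [[1.0, 0.001, -0.0], [0.001, -1.0, -0.001], [-0.0, 0.001, -1.0]]
wrist_force: [0.6, 0.1, 0.6]
gripper_width: 0.0002
grasp_force: 0.0
(396, 572, 3) (242, 264, 3)Traceback (most recent call last):
  File "<stdin>", line 11, in <module>
ValueError: could not broadcast input array from shape (242,264,3) into shape (242,265,3)
```

Run:
```python
from h import *
z=np.load('w_chest.npz');p,K,T=z['p'],z['K'],z['T']
z=np.load('w_stack.npz')
a=topdown(p,K,T,.036,.42,.60,.16,.42,2000)   #360x520
b=topdown(z['p'],z['K'],z['T'],.041,.41,.52,-.31,-.19,2200) #242x264
b2=topdown(z['p'],z['K'],z['T'],.023,.41,.52,-.31,-.19,2200)
c=topdown(p,K,T,.010,.41,.51,-.06,.06,2200) #220x264
img=np.zeros((600,800,3),np.uint8);img[:360,:520]=a[:360,:520]
img[0:242,530:794]=b[:242,:264]; img[250:492,530:794]=b2[:242,:264]; img[370:370+220,0:264]=c[:220,:264]
cv2.imwrite('pics/rect.png',img)
```

```text
(no output)
```

View pics/rect.png

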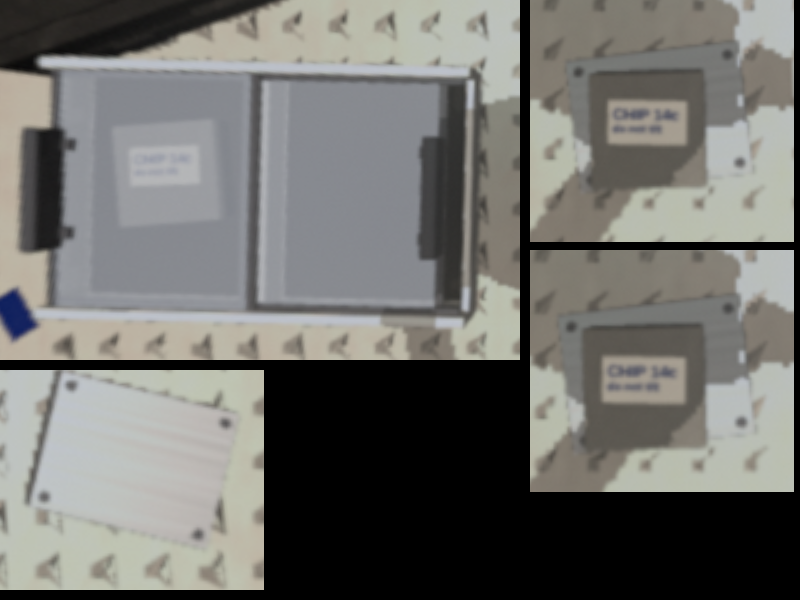

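The rectified view (2 px/mm) has the chest centre at about (253,193), turned about -1.4°. Its right tab is at (430,198), with the cover slightly ajar. The pile corners are at (60,372), (240,412), (205,548) and (25,503), and the stack's lid is at (648,130). First I push the tab with closed fingers from its right side.

```bash
python3 -c "
from cell import manip;print(manip.tip_reach)"
python3 -m handwheel '[{"dp":[0.53,-0.5,0],"angular":[0,0,0],"claw":0},{"dp":[0.53,-0.5,0.9],"angular":[0,0,0],"claw":0},{"dp":[0,0,1],"angular":[0,0,0],"claw":0},{"dp":[0,0,1],"angular":[0,0,0],"claw":0},{"dp":[0,0,0.5],"angular":[0,0,0],"claw":0}]'
python3 -m handwheel '[{"dp":[0,0,0.5],"angular":[0,0,0],"claw":0},{"dp":[0,0,0],"angular":[0,0,0],"claw":0},{"dp":[0,0,0],"angular":[0,0,0],"claw":0}]'
```

```text
0.0726
time: 3.0
tool_pos: [0.4949, 0.1623, 0.1363]
tool_rot: [[1.0, -0.002, -0.005], [-0.002, -1.0, -0.002], [-0.005, 0.002, -1.0]]
wrist_force: [-0.3, -0.4, 1.0]
gripper_width: -0.0003
grasp_force: 0.0
time: 3.3
tool_pos: [0.4968, 0.1636, 0.1152]
tool_rot: [[1.0, -0.001, -0.001], [-0.001, -1.0, -0.0], [-0.001, 0.0, -1.0]]
wrist_force: [0.4, 0.9, 0.7]
gripper_width: 0.0001
grasp_force: 0.0
```

```bash
python3 -m handwheel '[{"dp":[0,0,0.12],"angular":[0,0,0],"claw":0},{"dp":[0,-0.2,0],"angular":[0,0,0],"claw":0},{"dp":[0,-0.2,0],"angular":[0,0,0],"claw":0},{"dp":[0,-0.2,0],"angular":[0,0,0],"claw":0},{"dp":[0,-0.2,0],"angular":[0,0,0],"claw":0}]'
python3 -m handwheel '[{"dp":[0,-0.2,0],"angular":[0,0,0],"claw":0},{"dp":[0,-0.2,0],"angular":[0,0,0],"claw":0},{"dp":[0,-0.2,0],"angular":[0,0,0],"claw":0},{"dp":[0,-0.2,0],"angular":[0,0,0],"claw":0},{"dp":[0,-0.1,0],"angular":[0,0,0],"claw":0}]'
python3 -m handwheel '[{"dp":[0,-0.1,0],"angular":[0,0,0],"claw":0},{"dp":[0,0,0],"angular":[0,0,0],"claw":0}]'
```

```text
time: 3.8
tool_pos: [0.4969, 0.2065, 0.1096]
tool_rot: [[1.0, 0.002, 0.002], [0.002, -1.0, 0.0], [0.002, -0.0, -1.0]]
wrist_force: [0.9, -1.3, 0.8]
gripper_width: 0.0002
grasp_force: 1.0
time: 4.3
tool_pos: [0.4963, 0.2512, 0.109]
tool_rot: [[1.0, 0.001, -0.0], [0.001, -1.0, 0.0], [-0.0, -0.0, -1.0]]
wrist_force: [0.9, -1.4, 1.9]
gripper_width: 0.0
grasp_force: 0.8
time: 4.5
tool_pos: [0.4961, 0.2556, 0.1089]
tool_rot: [[1.0, 0.001, -0.0], [0.001, -1.0, 0.0], [-0.0, -0.0, -1.0]]
wrist_force: [-0.1, 0.2, -0.1]
gripper_width: 0.0001
grasp_force: 0.0
```

```bash
python3 -m handwheel '[{"dp":[0,-0.1,0],"angular":[0,0,0],"claw":0},{"dp":[0,-0.1,0],"angular":[0,0,0],"claw":0},{"dp":[0,0,0],"angular":[0,0,0],"claw":0}]'
python3 -m handwheel '[{"dp":[0,-0.08,0],"angular":[0,0,0],"claw":0},{"dp":[0,0,0],"angular":[0,0,0],"claw":0}]'
```

```text
time: 4.8
tool_pos: [0.4962, 0.2655, 0.109]
tool_rot: [[1.0, 0.001, -0.0], [0.001, -1.0, 0.0], [-0.0, -0.0, -1.0]]
wrist_force: [0.8, 0.2, -0.2]
gripper_width: 0.0002
grasp_force: 0.0
time: 5.0
tool_pos: [0.4963, 0.2694, 0.109]
tool_rot: [[1.0, 0.001, -0.0], [0.001, -1.0, 0.0], [-0.0, -0.0, -1.0]]
wrist_force: [-0.6, -0.8, -0.7]
gripper_width: 0.0002
grasp_force: 0.1
```

```bash
python3 -m handwheel '[{"dp":[0,-0.06,0],"angular":[0,0,0],"claw":0},{"dp":[0,0,0],"angular":[0,0,0],"claw":0}]'
python3 -m handwheel '[{"dp":[0,-0.06,0],"angular":[0,0,0],"claw":0},{"dp":[0,0,0],"angular":[0,0,0],"claw":0}]'
```

```text
time: 5.2
tool_pos: [0.4962, 0.2706, 0.1089]
tool_rot: [[1.0, 0.002, -0.001], [0.002, -1.0, -0.003], [-0.001, 0.003, -1.0]]
wrist_force: [1.9, -11.9, 2.1]
gripper_width: -0.0
grasp_force: 5.7
time: 5.4
tool_pos: [0.4961, 0.2715, 0.1088]
tool_rot: [[1.0, 0.003, -0.002], [0.003, -1.0, -0.007], [-0.002, 0.007, -1.0]]
wrist_force: [5.9, -25.4, 6.0]
gripper_width: -0.0002
grasp_force: 12.9
```

Stop reached. Now I lift, turn by 90° and check the bay.

```bash
python3 -m handwheel '[{"dp":[0,0.3,0],"angular":[0,0,0],"claw":0},{"dp":[0,0,-1],"angular":[0,0,0],"claw":0},{"dp":[0,0,-1],"angular":[0,0,-1],"claw":1},{"dp":[0,0,-1],"angular":[0,0,-1],"claw":1},{"dp":[0,0,-1],"angular":[0,0,-1],"claw":1}]' >/dev/null
python3 -m handwheel '[{"dp":[0,0,0],"angular":[0,0,-1],"claw":1},{"dp":[0,0,0],"angular":[0,0,-1],"claw":1},{"dp":[0,0,0],"angular":[0,0,-1],"claw":1},{"dp":[0,0,0],"angular":[0,0,-1],"claw":1},{"dp":[0,0,0],"angular":[0,0,-1],"claw":1}]' >/dev/null
python3 -m handwheel '[{"dp":[0,0,0],"angular":[0,0,-1],"claw":1},{"dp":[0,0,0],"angular":[0,0,-1],"claw":1},{"dp":[0,0,0],"angular":[0,0,-0.5],"claw":1},{"dp":[0,0,0],"angular":[0,0,0],"claw":1},{"dp":[0,0,0],"angular":[0,0,0],"claw":1}]'
python3 - <<'E'
from h import *
p,d,K,T=shot('wrist'); np.savez('w_bay.npz',p=p,d=d,K=K,T=T)
a=topdown(p,K,T,.036,.42,.60,.16,.42,2000)
b=topdown(p,K,T,.024,.42,.60,.16,.42,1500)
img=np.zeros((600,800,3),np.uint8);img[:359,:519]=a[:359,:519]
z=np.load('w_stack.npz'); c=topdown(z['p'],z['K'],z['T'],.041,.42,.50,-.29,-.2,2600)
img[380:580,0:230]=c[:200,:230]
cv2.imwrite('pics/bay.png',img)
E
```

```text
time: 6.9
tool_pos: [0.4962, 0.2601, 0.309]
tool_rot: [[-0.002, 1.0, -0.0], [1.0, 0.002, 0.0], [0.0, -0.0, -1.0]]
wrist_force: [1.0, 0.2, 0.1]
gripper_width: 0.0854
grasp_force: 0.0
```

View pics/bay.png

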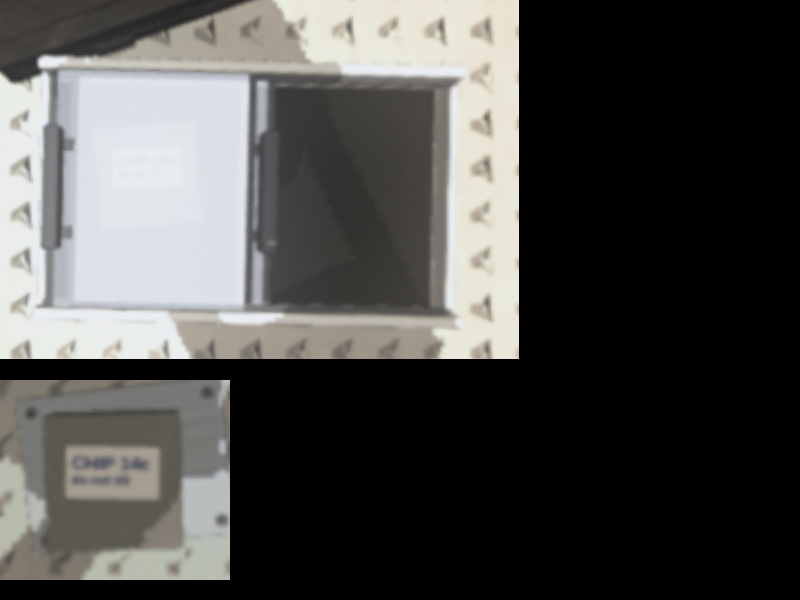

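The bay is open: the tab is now at column 270 in the rectified view, and the clear floor spans columns 277–455. The left cover is still shut. Now I go to the stack.

```bash
python3 -m handwheel '[{"dp":[-0.95,-0.23,0],"angular":[0,0,0],"claw":1},{"dp":[-0.95,-0.23,0],"angular":[0,0,0],"claw":1},{"dp":[-0.95,-0.23,0],"angular":[0,0,0],"claw":1},{"dp":[-0.95,0,0],"angular":[0,0,0],"claw":1},{"dp":[-0.95,0,0],"angular":[0,0,0],"claw":1}]' >/dev/null
python3 -m handwheel '[{"dp":[-0.95,0,0],"angular":[0,0,0],"claw":1},{"dp":[-0.95,0,0],"angular":[0,0,0],"claw":1},{"dp":[-0.95,0,0],"angular":[0,0,0],"claw":1},{"dp":[-0.95,0,0.5],"angular":[0,0,0],"claw":1},{"dp":[-0.95,0,0.8],"angular":[0,0,0],"claw":1}]' >/dev/null
python3 -m handwheel '[{"dp":[-0.5,0,0.8],"angular":[0,0,0],"claw":1},{"dp":[0,0,0],"angular":[0,0,0],"claw":1},{"dp":[0,0,0],"angular":[0,0,0],"claw":1}]'
python3 - <<'E'
from h import *
p,d,K,T=shot('wrist'); np.savez('w_stack2.npz',p=p,d=d,K=K,T=T)
img=np.zeros((600,800,3),np.uint8)
a=topdown(p,K,T,.041,.41,.52,-.31,-.19,2500)[:274,:299]
b=topdown(p,K,T,.023,.41,.52,-.31,-.19,2500)[:274,:299]
img[:274,:299]=a; img[280:554,:299]=b; img[:420,310:]=p[:,35:525]
cv2.imwrite('pics/st2.png',img)
E
```

```text
time: 8.25
tool_pos: [0.4637, -0.2277, 0.2129]
tool_rot: [[-0.002, 1.0, -0.002], [1.0, 0.002, 0.001], [0.001, -0.002, -1.0]]
wrist_force: [-0.5, 0.7, 0.1]
gripper_width: 0.0852
grasp_force: 0.0
```

View pics/st2.png

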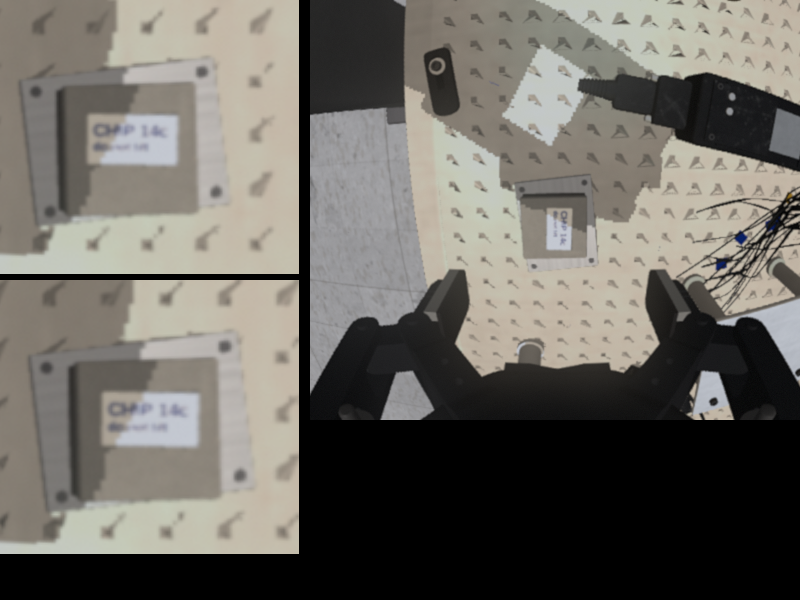

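The lid is at (131,149) in the upper crop, i.e. (0.4604, -0.2424). The spacer dots centre at (143,421) in the lower crop, i.e. (0.4636, -0.247), with yaw about +6.8°.

```bash
python3 -m handwheel '[{"dp":[-0.3,-0.06,0.5],"angular":[0,0,-0.2],"claw":1},{"dp":[0,0,0.7],"angular":[0,0,0],"claw":1},{"dp":[0,0,0.6],"angular":[0,0,0],"claw":1},{"dp":[0,0,0.4],"angular":[0,0,0],"claw":1},{"dp":[0,0,0],"angular":[0,0,0],"claw":1}]'
```

```text
time: 8.8
tool_pos: [0.4613, -0.2412, 0.103]
tool_rot: [[-0.036, 0.999, -0.001], [0.999, 0.036, 0.001], [0.001, -0.001, -1.0]]
wrist_force: [-0.2, 0.2, 0.4]
gripper_width: 0.0855
grasp_force: 0.0
```

```bash
python3 -m handwheel '[{"dp":[0,0,0.1],"angular":[0,0,0],"claw":1},{"dp":[0,0,0],"angular":[0,0,0],"claw":0.7},{"dp":[0,0,0],"angular":[0,0,0],"claw":0.4},{"dp":[0,0,0],"angular":[0,0,0],"claw":0.2},{"dp":[0,0,0],"angular":[0,0,0],"claw":0.2}]'
python3 -m handwheel '[{"dp":[0,0,-0.1],"angular":[0,0,0],"claw":0.2},{"dp":[0,0,-0.2],"angular":[0,0,0],"claw":0.2},{"dp":[0,0,-0.5],"angular":[0,0,0],"claw":0.2},{"dp":[0,0,-0.5],"angular":[0,0,0],"claw":0.2},{"dp":[0,0,0],"angular":[0,0,0],"claw":0.2}]'
python3 - <<'E'
from h import *
p,d,K,T=shot('wrist'); np.savez('w_stack3.npz',p=p,d=d,K=K,T=T)
img=np.zeros((420,800,3),np.uint8)
b=topdown(p,K,T,.023,.41,.52,-.31,-.19,2000)[:219,:239]
img[:219,:239]=b; img[:,240:]=p
cv2.imwrite('pics/st3.png',img)
E
```

```text
time: 9.3
tool_pos: [0.462, -0.2428, 0.1002]
tool_rot: [[-0.035, 0.999, 0.002], [0.999, 0.035, -0.001], [-0.001, 0.002, -1.0]]
wrist_force: [-1.6, 3.1, 12.4]
gripper_width: 0.0516
grasp_force: 61.4
time: 9.8
tool_pos: [0.463, -0.2435, 0.1671]
tool_rot: [[-0.035, 0.999, 0.005], [0.999, 0.035, -0.003], [-0.003, 0.005, -1.0]]
wrist_force: [0.2, -0.2, -0.9]
gripper_width: 0.0512
grasp_force: 63.0
```

View pics/st3.png

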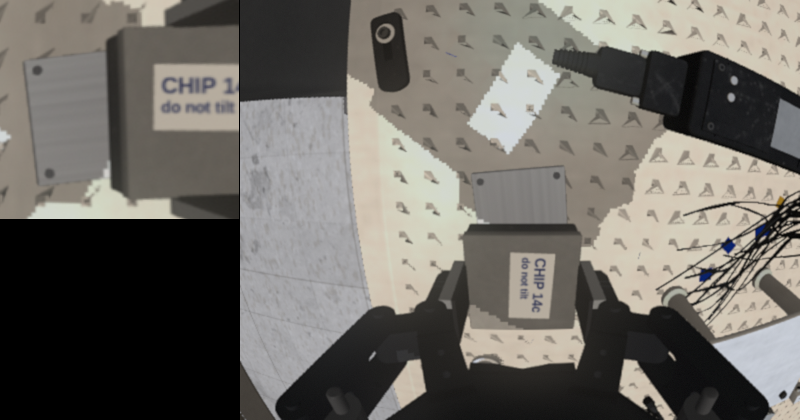

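The box is held square in the pads (lid at about (525,275) in the picture), and the spacer dots at (37,70) and (50,173) are unchanged. Now to the bay.

```bash
python3 -m handwheel '[{"dp":[0,0,-0.6],"angular":[0,0,0],"claw":0.2},{"dp":[0.5,0.11,-0.6],"angular":[0,0,0],"claw":0.2},{"dp":[0.9,0.11,0],"angular":[0,0,0],"claw":0.2},{"dp":[0.9,0.11,0],"angular":[0,0,0],"claw":0.2},{"dp":[0.9,0.11,0],"angular":[0,0,0],"claw":0.2}]' >/dev/null
python3 -m handwheel '[{"dp":[0.9,0.11,0],"angular":[0,0,0],"claw":0.2},{"dp":[0.9,0.11,0],"angular":[0,0,0],"claw":0.2},{"dp":[0.9,0.11,0],"angular":[0,0,0],"claw":0.2},{"dp":[0.9,0.11,0],"angular":[0,0,0],"claw":0.2},{"dp":[0.9,0.11,0],"angular":[0,0,0],"claw":0.2}]' >/dev/null
python3 -m handwheel '[{"dp":[0.9,0.11,0],"angular":[0,0,0],"claw":0.2},{"dp":[0.6,0,0],"angular":[0,0,0.37],"claw":0.2},{"dp":[0,0,0],"angular":[0,0,0],"claw":0.2},{"dp":[0,0,0],"angular":[0,0,0],"claw":0.2}]'
```

```text
time: 11.25
tool_pos: [0.4995, 0.2191, 0.2226]
tool_rot: [[0.018, 1.0, -0.002], [1.0, -0.018, -0.001], [-0.001, -0.002, -1.0]]
wrist_force: [0.0, 0.3, -0.7]
gripper_width: 0.0511
grasp_force: 63.0
```

```bash
python3 -m handwheel '[{"dp":[0.32,0.04,0.4],"angular":[0,0,0],"claw":0.2},{"dp":[0,0,0.6],"angular":[0,0,0],"claw":0.2},{"dp":[0,0,0.6],"angular":[0,0,0],"claw":0.2},{"dp":[0,0,0.4],"angular":[0,0,0],"claw":0.2},{"dp":[0,0,0.3],"angular":[0,0,0],"claw":0.2}]' 
python3 -m handwheel '[{"dp":[0,0,0.2],"angular":[0,0,0],"claw":0.2},{"dp":[0,0,0],"angular":[0,0,0],"claw":0.2},{"dp":[0,0,0],"angular":[0,0,0],"claw":0.2}]'
```

```text
time: 11.75
tool_pos: [0.5018, 0.2332, 0.1068]
tool_rot: [[0.021, 1.0, -0.002], [1.0, -0.021, -0.001], [-0.001, -0.002, -1.0]]
wrist_force: [-0.5, -0.1, 0.1]
gripper_width: 0.0513
grasp_force: 63.0
time: 12.05
tool_pos: [0.5029, 0.2348, 0.099]
tool_rot: [[0.021, 1.0, 0.0], [1.0, -0.021, 0.0], [0.0, 0.0, -1.0]]
wrist_force: [0.0, 1.1, 0.0]
gripper_width: 0.0515
grasp_force: 63.0
```

```bash
python3 -m handwheel '[{"dp":[0,0,0.15],"angular":[0,0,0],"claw":0.2},{"dp":[0,0,0.1],"angular":[0,0,0],"claw":0.2},{"dp":[0,0,0],"angular":[0,0,0],"claw":0.2}]'
python3 -m handwheel '[{"dp":[0,0,0.06],"angular":[0,0,0],"claw":0.2},{"dp":[0,0,0],"angular":[0,0,0],"claw":0.2}]'
python3 -m handwheel '[{"dp":[0,0,0.03],"angular":[0,0,0],"claw":0.2},{"dp":[0,0,0],"angular":[0,0,0],"claw":0.2}]'
```

```text
time: 12.35
tool_pos: [0.5022, 0.2349, 0.0856]
tool_rot: [[0.02, 1.0, -0.001], [1.0, -0.02, -0.0], [-0.0, -0.001, -1.0]]
wrist_force: [-0.3, -0.6, -0.7]
gripper_width: 0.0516
grasp_force: 63.0
time: 12.55
tool_pos: [0.5024, 0.235, 0.0828]
tool_rot: [[0.02, 1.0, -0.0], [1.0, -0.02, -0.0], [-0.0, -0.0, -1.0]]
wrist_force: [-0.4, -0.4, -1.1]
gripper_width: 0.0512
grasp_force: 63.0
time: 12.75
tool_pos: [0.5026, 0.2351, 0.0818]
tool_rot: [[0.02, 1.0, 0.0], [1.0, -0.02, 0.0], [0.0, 0.0, -1.0]]
wrist_force: [-0.3, -0.4, 1.6]
gripper_width: 0.0514
grasp_force: 63.3
```

```bash
python3 -m handwheel '[{"dp":[0,0,0.02],"angular":[0,0,0],"claw":0.2},{"dp":[0,0,0],"angular":[0,0,0],"claw":0.2}]'
python3 -m handwheel '[{"dp":[0,0,0],"angular":[0,0,0],"claw":0.65},{"dp":[0,0,0],"angular":[0,0,0],"claw":0.75},{"dp":[0,0,0],"angular":[0,0,0],"claw":0.78},{"dp":[0,0,-0.2],"angular":[0,0,0],"claw":0.78},{"dp":[0,0,-0.5],"angular":[0,0,0],"claw":0.78}]'
python3 -m handwheel '[{"dp":[0,0,-0.8],"angular":[0,0,0],"claw":0.78},{"dp":[0,0,-0.8],"angular":[0,0,0],"claw":0.78},{"dp":[0,0,-0.8],"angular":[0,0,0],"claw":1},{"dp":[-0.6,0,0],"angular":[0,0,0],"claw":1},{"dp":[0,0,0],"angular":[0,0,0],"claw":1}]'
python3 - <<'E'
from h import *
p,d,K,T=shot('wrist'); np.savez('w_bay2.npz',p=p,d=d,K=K,T=T)
img=np.zeros((590,560,3),np.uint8)
img[:359,:519]=topdown(p,K,T,.036,.42,.60,.16,.42,2000)[:359,:519]
img[370:370+219,:264]=topdown(p,K,T,.010,.41,.51,-.06,.06,2200)[:219,:264]
cv2.imwrite('pics/bay2.png',img)
E
```

```text
time: 12.95
tool_pos: [0.5027, 0.2351, 0.0817]
tool_rot: [[0.02, 1.0, 0.0], [1.0, -0.02, 0.0], [0.0, 0.0, -1.0]]
wrist_force: [-4.8, -1.6, 15.3]
gripper_width: 0.0512
grasp_force: 64.8
time: 13.45
tool_pos: [0.5014, 0.2345, 0.1146]
tool_rot: [[0.02, 1.0, -0.004], [1.0, -0.02, -0.002], [-0.002, -0.003, -1.0]]
wrist_force: [0.4, 0.5, -0.6]
gripper_width: 0.0665
grasp_force: 0.0
time: 13.95
tool_pos: [0.502, 0.2033, 0.2375]
tool_rot: [[0.021, 1.0, 0.002], [1.0, -0.021, 0.0], [0.0, 0.002, -1.0]]
wrist_force: [-0.5, -0.9, -0.4]
gripper_width: 0.0853
grasp_force: 0.0
```

View pics/bay2.png

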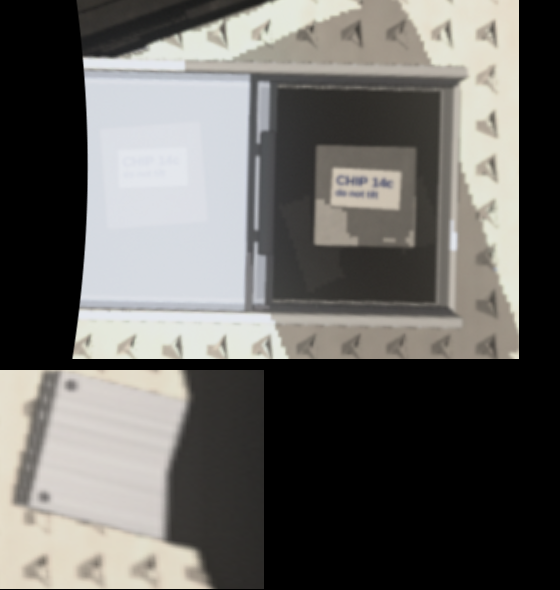

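The box lies flat in the bay (lid at (365,195)), clear of the tab and walls. The pile dots match the earlier estimate: (0.469, -0.001), yaw about -13.7°. Gripping the plate needs the true fingertip reach at about 66 mm opening, so I measure it from the wrist depth.

```bash
cat >> h.py <<'E'
def wcloud(d,K,T):
    v,u=np.mgrid[:d.shape[0],:d.shape[1]]; a=(u-K[0,2])/K[0,0];b=(v-K[1,2])/K[1,1]
    th=np.hypot(a,b)+1e-9; t=np.tan(th)/th
    X=np.stack([a*t*d,b*t*d,d],-1); return X@T[:3,:3].T+T[:3,3]
def fingers():
    s=monitor.sense();p,d,K,T=shot('wrist');C=(wcloud(d,K,T)-s['tool_pos'])@np.array(s['tool_rot'])
    C=C[(d>0)&(np.hypot(C[...,0],C[...,1])<.09)&(np.abs(C[...,0])<.013)&(C[...,2]<.1)]
    print(s['gripper_width'])
    for sg in(-1,1):
        m=C[C[:,1]*sg>.0]; z=np.sort(m[:,2]); t=m[m[:,2]>z[-15]-.004]; print(sg,len(m),z[-30::6].round(4),np.abs(t[:,1]).min().round(4),np.abs(t[:,1]).max().round(4))
E
python3 -c "
from h import *;fingers()
from cell import manip;print(manip.tip_reach)"
python3 -m handwheel '[{"dp":[0,0,0],"angular":[0,0,0],"claw":0.75},{"dp":[0,0,0],"angular":[0,0,0],"claw":0.75},{"dp":[0,0,0],"angular":[0,0,0],"claw":0.75}]'|grep width
python3 -c "
from h import *;fingers()"
python3 -m handwheel '[{"dp":[0,0,0],"angular":[0,0,0],"claw":0},{"dp":[0,0,0],"angular":[0,0,0],"claw":0},{"dp":[0,0,0],"angular":[0,0,0],"claw":0},{"dp":[0,0,0],"angular":[0,0,0],"claw":0},{"dp":[0,0,0],"angular":[0,0,0],"claw":0}]'|grep width
python3 -c "
from h import *;fingers()"
```

```text
0.08526572294975186
-1 14563 [0.058  0.0583 0.0586 0.0588 0.0593] 0.043 0.0498
1 14200 [0.0579 0.0583 0.0586 0.0588 0.0592] 0.0414 0.0482
0.0726
gripper_width: 0.064
0.06404126647383493
-1 15096 [0.0648 0.065  0.0656 0.066  0.0664] 0.0324 0.0385
1 14688 [0.0645 0.0648 0.0652 0.0656 0.0664] 0.0308 0.037
gripper_width: 0.0003
0.00028154959149335795
-1 15732 [0.0666 0.0669 0.0675 0.0677 0.0682] 0.0002 0.0129
1 15068 [0.0659 0.0663 0.0669 0.0675 0.0682] 0.0002 0.0115
```

```bash
python3 -m handwheel '[{"dp":[-0.93,-0.06,0],"angular":[0,0,0],"claw":0.87},{"dp":[-0.93,-0.06,0],"angular":[0,0,0],"claw":0.87},{"dp":[-0.93,-0.06,0],"angular":[0,0,0],"claw":0.87},{"dp":[-0.93,-0.06,0],"angular":[0,0,0],"claw":0.87},{"dp":[-0.93,-0.06,0],"angular":[0,0,0],"claw":0.87}]' >/dev/null
python3 -m handwheel '[{"dp":[-0.93,-0.06,0],"angular":[0,0,0],"claw":0.87},{"dp":[-0.93,-0.06,0],"angular":[0,0,0],"claw":0.87},{"dp":[-0.93,-0.06,0],"angular":[0,0,0],"claw":0.87},{"dp":[-0.93,-0.06,0],"angular":[0,0,0],"claw":0.87},{"dp":[-0.8,-0.06,0.3],"angular":[0,0,0],"claw":0.87}]' >/dev/null
python3 -m handwheel '[{"dp":[0,0,0.3],"angular":[0,0,-0.93],"claw":0.87},{"dp":[0,0,0],"angular":[0,0,0],"claw":0.87},{"dp":[0,0,0],"angular":[0,0,0],"claw":0.87}]'
python3 - <<'E'
from h import *
p,d,K,T=shot('wrist'); np.savez('w_sp.npz',p=p,d=d,K=K,T=T)
img=np.zeros((600,800,3),np.uint8)
a=topdown(p,K,T,.023,.41,.53,-.31,-.19,4000)[:479,:479]
b=topdown(np.load('w_chest.npz')['p'],K,np.load('w_chest.npz')['T'],.010,.42,.52,-.05,.05,3000)[:299,:299]
img[:479,:479]=a; img[:299,490:789]=b
cv2.imwrite('pics/sp.png',img)
E
```

```text
time: 16.25
tool_pos: [0.4623, -0.2525, 0.2055]
tool_rot: [[-0.115, 0.993, -0.001], [0.993, 0.115, 0.001], [0.001, -0.001, -1.0]]
wrist_force: [0.4, -0.3, -0.2]
gripper_width: 0.0747
grasp_force: 0.0
```

View pics/sp.png

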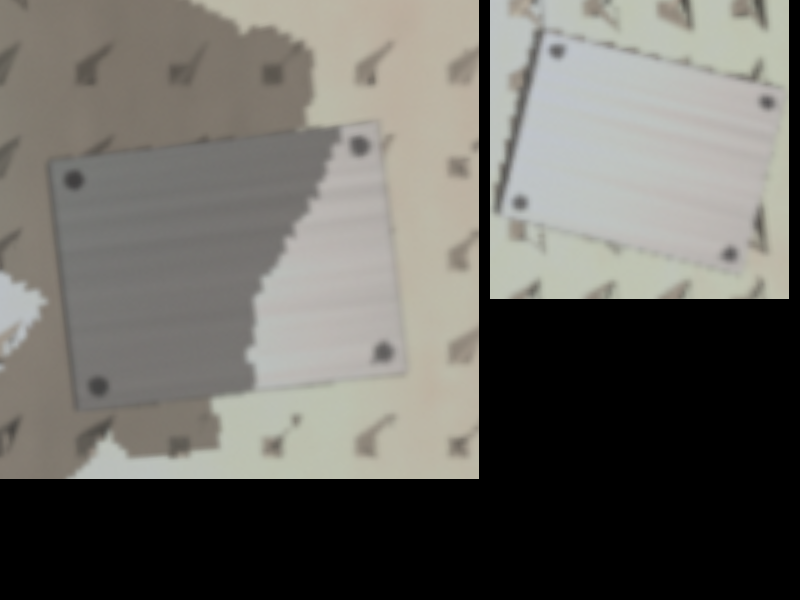

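The spacer dots centre at (228,266) gives (0.4635, -0.2471), yaw 6.76°. The pile dots give (0.4692, -0.0012), yaw -13.65°. Descending onto the plate.

```bash
python3 -m handwheel '[{"dp":[0.1,0.04,0.5],"angular":[0,0,-0.02],"claw":0.87},{"dp":[0,0,0.7],"angular":[0,0,0],"claw":0.87},{"dp":[0,0,0.6],"angular":[0,0,0],"claw":0.87},{"dp":[0,0,0.4],"angular":[0,0,0],"claw":0.87},{"dp":[0,0,0],"angular":[0,0,0],"claw":0.87}]'
python3 -m handwheel '[{"dp":[0,0,0.15],"angular":[0,0,0],"claw":0.87},{"dp":[0,0,0],"angular":[0,0,0],"claw":0.87},{"dp":[0,0,0],"angular":[0,0,0],"claw":0.87}]'
```

```text
time: 16.8
tool_pos: [0.4632, -0.2461, 0.0941]
tool_rot: [[-0.121, 0.993, -0.003], [0.993, 0.121, 0.002], [0.002, -0.003, -1.0]]
wrist_force: [0.4, -0.2, 0.4]
gripper_width: 0.0741
grasp_force: 0.0
time: 17.1
tool_pos: [0.4646, -0.2477, 0.0891]
tool_rot: [[-0.122, 0.993, 0.001], [0.993, 0.122, -0.001], [-0.001, 0.001, -1.0]]
wrist_force: [-0.9, -1.0, 0.6]
gripper_width: 0.0743
grasp_force: 0.0
```

```bash
python3 -m handwheel '[{"dp":[0,-0.02,0.12],"angular":[0,0,0],"claw":0.87},{"dp":[0,0,0],"angular":[0,0,0],"claw":0.82},{"dp":[0,0,0],"angular":[0,0,0],"claw":0.77},{"dp":[0,0,0],"angular":[0,0,0],"claw":0.77}]'
python3 -m handwheel '[{"dp":[0,0,0],"angular":[0,0,0],"claw":0.65},{"dp":[0,0,0],"angular":[0,0,0],"claw":0.5},{"dp":[0,0,0],"angular":[0,0,0],"claw":0.5},{"dp":[0,0,0],"angular":[0,0,0],"claw":0.5}]'
```

```text
time: 17.5
tool_pos: [0.463, -0.2478, 0.0821]
tool_rot: [[-0.122, 0.993, 0.0], [0.993, 0.122, -0.0], [-0.0, 0.0, -1.0]]
wrist_force: [-0.0, -0.8, 0.3]
gripper_width: 0.0658
grasp_force: 0.0
time: 17.9
tool_pos: [0.463, -0.2478, 0.0828]
tool_rot: [[-0.122, 0.993, 0.0], [0.993, 0.122, -0.0], [-0.0, 0.0, -1.0]]
wrist_force: [-2.1, 0.8, 10.6]
gripper_width: 0.0617
grasp_force: 62.8
```

```bash
python3 -m handwheel '[{"dp":[0,0,-0.06],"angular":[0,0,0],"claw":0.5},{"dp":[0,0,-0.1],"angular":[0,0,0],"claw":0.5},{"dp":[0,0,-0.3],"angular":[0,0,0],"claw":0.5},{"dp":[0,0,-0.3],"angular":[0,0,0],"claw":0.5},{"dp":[0,0,0],"angular":[0,0,0],"claw":0.5}]'
python3 - <<'E'
from h import *
s=monitor.sense();p,d,K,T=shot('wrist');R=np.array(s['tool_rot']);np.savez('w_held.npz',p=p,d=d,K=K,T=T)
C=(wcloud(d,K,T)-s['tool_pos'])@R
m=(d>0)&(np.abs(C[...,1])<.025)&(C[...,2]>.05)&(C[...,2]<.085)&(np.abs(C[...,0])<.06)
P=C[m];print(m.sum(),P.min(0).round(4),P.max(0).round(4))
A=np.c_[P[:,:2],np.ones(len(P))];w=np.linalg.lstsq(A,P[:,2],rcond=None)[0];print('plane',w.round(4),np.std(P[:,2]-A@w))
for z in(.12,):
    q=C[(d>0)&(np.abs(C[...,1])<.02)&(C[...,2]>.09)&(C[...,2]<.12)]
    print('below',len(q),q.min(0).round(3),q.max(0).round(3))
E
```

```text
time: 18.4
tool_pos: [0.4638, -0.2482, 0.1216]
tool_rot: [[-0.122, 0.993, 0.002], [0.993, 0.122, -0.001], [-0.002, 0.002, -1.0]]
wrist_force: [0.1, 0.1, -1.1]
gripper_width: 0.0619
grasp_force: 65.7
16343 [-0.042  -0.025   0.0581] [0.0427 0.025  0.0643]
plane [ 0.0012 -0.001   0.0603] 0.0006099494531263427
below 440 [ 0.026 -0.02   0.115] [0.145 0.02  0.12 ]
```

The plate is held level and centred (top face 60 mm ahead of the TCP, ±42 mm in tool x). Now I carry it to the pile.

```bash
python3 -m handwheel '[{"dp":[0,0,-0.8],"angular":[0,0,0.4],"claw":0.5},{"dp":[0,0,0],"angular":[0,0,0.7],"claw":0.5},{"dp":[0,0,0],"angular":[0,0,0.7],"claw":0.5},{"dp":[0,0,0],"angular":[0,0,0.57],"claw":0.5},{"dp":[0,0,0],"angular":[0,0,0],"claw":0.5}]' >/dev/null
python3 -m handwheel '[{"dp":[0.5,-0.1,0],"angular":[0,0,0],"claw":0.5},{"dp":[0.8,-0.18,0],"angular":[0,0,0],"claw":0.5},{"dp":[0.8,-0.18,0],"angular":[0,0,0],"claw":0.5},{"dp":[0.8,-0.18,0],"angular":[0,0,0],"claw":0.5},{"dp":[0.8,-0.18,0],"angular":[0,0,0],"claw":0.5}]'>/dev/null
python3 -m handwheel '[{"dp":[0.8,-0.18,0],"angular":[0,0,0],"claw":0.5},{"dp":[0.4,-0.08,0],"angular":[0,0,0],"claw":0.5},{"dp":[0,0,0],"angular":[0,0,0],"claw":0.5},{"dp":[0,0,0],"angular":[0,0,0],"claw":0.5}]'
```

```text
time: 19.85
tool_pos: [0.4669, 0.0033, 0.1596]
tool_rot: [[0.228, 0.974, -0.001], [0.974, -0.228, -0.0], [-0.0, -0.001, -1.0]]
wrist_force: [0.4, -0.1, -1.9]
gripper_width: 0.0614
grasp_force: 67.0
```

```bash
python3 -m handwheel '[{"dp":[-0.08,0.06,0.4],"angular":[0,0,0.03],"claw":0.5},{"dp":[0,0,0.5],"angular":[0,0,0],"claw":0.5},{"dp":[0,0,0.4],"angular":[0,0,0],"claw":0.5},{"dp":[0,0,0],"angular":[0,0,0],"claw":0.5},{"dp":[0,0,0],"angular":[0,0,0],"claw":0.5}]'
```

```text
time: 20.35
tool_pos: [0.4689, -0.0023, 0.095]
tool_rot: [[0.236, 0.972, -0.001], [0.972, -0.236, -0.0], [-0.0, -0.001, -1.0]]
wrist_force: [-0.2, 0.5, -2.4]
gripper_width: 0.0615
grasp_force: 66.9
```

```bash
python3 -m handwheel '[{"dp":[0.02,0,0.2],"angular":[0,0,0],"claw":0.5},{"dp":[0,0,0.1],"angular":[0,0,0],"claw":0.5},{"dp":[0,0,0],"angular":[0,0,0],"claw":0.5}]'
python3 -m handwheel '[{"dp":[0,0,0.05],"angular":[0,0,0],"claw":0.5},{"dp":[0,0,0],"angular":[0,0,0],"claw":0.5},{"dp":[0,0,0],"angular":[0,0,0],"claw":0.5}]'
```

```text
time: 20.65
tool_pos: [0.4691, -0.0005, 0.0797]
tool_rot: [[0.236, 0.972, -0.0], [0.972, -0.236, -0.0], [-0.0, -0.0, -1.0]]
wrist_force: [-0.4, 0.3, -1.6]
gripper_width: 0.0616
grasp_force: 66.9
time: 20.95
tool_pos: [0.4694, -0.0004, 0.0776]
tool_rot: [[0.236, 0.972, 0.0], [0.972, -0.236, -0.0], [0.0, 0.0, -1.0]]
wrist_force: [-0.4, 0.6, -2.5]
gripper_width: 0.0612
grasp_force: 66.9
```

```bash
python3 -m handwheel '[{"dp":[0,0,0.03],"angular":[0,0,0],"claw":0.5},{"dp":[0,0,0],"angular":[0,0,0],"claw":0.5}]'
python3 -m handwheel '[{"dp":[0,0,0.02],"angular":[0,0,0],"claw":0.5},{"dp":[0,0,0],"angular":[0,0,0],"claw":0.5}]'
python3 -m handwheel '[{"dp":[0,0,0.01],"angular":[0,0,0],"claw":0.5},{"dp":[0,0,0],"angular":[0,0,0],"claw":0.5}]'
```

```text
time: 21.15
tool_pos: [0.4695, -0.0004, 0.0767]
tool_rot: [[0.236, 0.972, 0.001], [0.972, -0.236, 0.0], [0.0, 0.001, -1.0]]
wrist_force: [-3.8, 0.0, 12.8]
gripper_width: 0.062
grasp_force: 75.5
time: 21.35
tool_pos: [0.4696, -0.0004, 0.0763]
tool_rot: [[0.236, 0.972, 0.001], [0.972, -0.236, 0.0], [0.0, 0.001, -1.0]]
wrist_force: [-6.6, 0.7, 23.1]
gripper_width: 0.0615
grasp_force: 81.3
time: 21.55
tool_pos: [0.4696, -0.0004, 0.0762]
tool_rot: [[0.236, 0.972, 0.001], [0.972, -0.236, 0.0], [0.0, 0.001, -1.0]]
wrist_force: [-8.5, 0.8, 28.8]
gripper_width: 0.0613
grasp_force: 84.0
```

```bash
python3 -m handwheel '[{"dp":[0,0,-0.02],"angular":[0,0,0],"claw":0.5},{"dp":[0,0,0],"angular":[0,0,0],"claw":0.76},{"dp":[0,0,0],"angular":[0,0,0],"claw":0.82},{"dp":[0,0,0],"angular":[0,0,0],"claw":0.9},{"dp":[0,0,0],"angular":[0,0,0],"claw":1}]'
python3 -m handwheel '[{"dp":[0,0,-0.3],"angular":[0,0,0],"claw":1},{"dp":[0,0,-0.8],"angular":[0,0,0],"claw":1},{"dp":[0,0,-0.8],"angular":[0,0,0],"claw":1},{"dp":[0,0,-0.8],"angular":[0,0,0],"claw":1},{"dp":[0,0,0],"angular":[0,0,0],"claw":1}]'
python3 - <<'E'
from h import *
import cv2
s=monitor.sense();p,d,K,T=shot('wrist');np.savez('w_fin.npz',p=p,d=d,K=K,T=T)
C=wcloud(d,K,T)
m=(np.hypot(C[...,0]-.469,C[...,1])<.028)&(d>0);P=C[m]
A=np.c_[P[:,:2]-[.469,0],np.ones(len(P))];w=np.linalg.lstsq(A,P[:,2],rcond=None)[0];print('top plane',w.round(4))
t=(np.abs(C[...,0]-.469)<.15)&(np.abs(C[...,1])<.15)&(np.hypot(C[...,0]-.469,C[...,1])>.07)&(np.abs(C[...,2])<.01);print('table z',np.median(C[t][:,2]))
# dots
S=3000
for z in(.015,):
    a=topdown(p,K,T,z,.41,.53,-.06,.06,S);g=cv2.cvtColor(a,cv2.COLOR_BGR2GRAY).astype(np.float32)
    ys,xs=np.mgrid[:g.shape[0],:g.shape[1]]
    th=np.radians(-13.65);ex=np.array([np.cos(th),np.sin(th)]);ey=np.array([-np.sin(th),np.cos(th)])
    D=[]
    for sx,sy in((1,1),(1,-1),(-1,-1),(-1,1)):
        c=np.array([.4692,-.0012])+ex*sx*.026+ey*sy*.036
        r,cc=int((.53-c[0])*S),int((.06-c[1])*S); k=24
        win=g[r-k:r+k,cc-k:cc+k]; bl=cv2.GaussianBlur(win,(0,0),3); _,_,mn,_=cv2.minMaxLoc(bl[8:-8,8:-8]); 
        q=np.array([.53-(r-k+8+mn[1])/S,.06-(cc-k+8+mn[0])/S]);D.append(q);print(q.round(4),(q-c).round(4),bl.min(),np.median(win))
    D=np.array(D);print('centre',D.mean(0).round(4),'yaw',np.degrees(np.arctan2(-(D[0]-D[1])[0],(D[0]-D[1])[1])))
E
```

```text
time: 22.05
tool_pos: [0.4693, -0.0004, 0.0754]
tool_rot: [[0.236, 0.972, -0.0], [0.972, -0.236, -0.0], [-0.0, -0.0, -1.0]]
wrist_force: [-0.0, 0.3, -0.6]
gripper_width: 0.0854
grasp_force: 0.0
time: 22.55
tool_pos: [0.4719, -0.0005, 0.2151]
tool_rot: [[0.236, 0.972, 0.008], [0.972, -0.236, -0.0], [0.002, 0.008, -1.0]]
wrist_force: [-0.4, -0.7, 0.5]
gripper_width: 0.0855
grasp_force: 0.0
top plane [1.5191 5.7207 0.1154]
table z 0.00010023008138432266
[0.503  0.0287] [0.    0.001] 74.58754 123.0
[ 0.486  -0.0413] [0.    0.001] 113.86544 191.0
[ 0.4353 -0.029 ] [-0.0001  0.001 ] 117.234695 190.0
[0.4523 0.0407] [-0.0001  0.0007] 77.31421 122.0
centre [ 4.692e-01 -3.000e-04] yaw -13.650419134756959
```

```bash
python3 -m handwheel '[{"dp":[-0.5,0,-0.5],"angular":[0,0,0],"claw":1},{"dp":[0,0,0],"angular":[0,0,0],"claw":1},{"dp":[0,0,0],"angular":[0,0,0],"claw":1}]'
python3 - <<'E'
from h import *
for n in('wrist','side','scene'):
    p,d,K,T=shot(n);C=(wcloud if n=='wrist' else cloud)(d,K,T)
    for nm,c,r in(('spacer',(.469,0),.028),('low',(.461,-.243),.02),('box',(.502,.236),.02)):
        m=(np.hypot(C[...,0]-c[0],C[...,1]-c[1])<r)&(d>0)&(C[...,2]<.06)&(C[...,2]>-.02);P=C[m]
        if len(P)<20: continue
        A=np.c_[P[:,:2]-c,np.ones(len(P))];w=np.linalg.lstsq(A,P[:,2],rcond=None)[0];print(n,nm,len(P),w.round(4))
E
```

```text
time: 22.9
tool_pos: [0.4631, -0.0249, 0.2347]
tool_rot: [[0.237, 0.972, -0.001], [0.972, -0.237, 0.0], [0.0, -0.001, -1.0]]
wrist_force: [-0.6, 0.4, -0.2]
gripper_width: 0.0854
grasp_force: 0.0
wrist spacer 2922 [ 0.0006 -0.004   0.0151]
wrist low 267 [-0.0167 -0.1033  0.0181]
side spacer 129 [0.0142 0.0002 0.0163]
side low 102 [0.0054 0.0015 0.0188]
side box 46 [0.0037 0.0009 0.0221]
scene spacer 133 [-0.0117 -0.0006  0.0158]
scene low 67 [ 0.0833 -0.3119  0.0167]
scene box 87 [-0.0015 -0.0244  0.0224]
```

All three sit flat at the right heights: spacer top at 15 mm, lower box at 18 mm, box in the bay at 22 mm.

```bash
python3 -c "
from cell import ticket;print(ticket.job_done())"
```

```text
the job is handed in; nothing more can be done
None
```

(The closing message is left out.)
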